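# Click a punch cassette into the envelope press and wedge it tight

## Task

Load the punch cassette into the sloping holder of the envelope press: push it firmly down the slope, past the two sprung balls, until it clicks fully home on the bottom stop. Then drive the wooden wedge, tip first, down into the gap between the cassette and the keeper bar until it is jammed tight, and let go. Leave the glue bottle, the mug and the jar where they are.

Things in the scene. Friction and masses are not known exactly. Their poses are not given: they have to be found in the camera images.
- holder: Sloping open U-shaped steel channel on the press. Origin: centre of the bottom stop's upper face, 55 mm above the table. z points up the slope out of the mouth, leaning 35 degrees from vertical towards the robot; y across the channel; x up and away from the robot, out of the open side. Seated, the cassette's foot centre is at this origin and its axes match (or half a turn about z).
- mouth (a point): Centre of the holder's mouth, holder z = 62 mm (x = y = 0). The bed under the cassette is the plane x = -15 mm. Side walls: inner faces at y = +-26.5 mm up to z = 50 mm, then flaring outwards 30 degrees to the mouth. At x = 0, z = 35 mm a sprung ball (14 mm) sticks 4.5 mm out of each wall; pushing the cassette past them takes about 15 to 20 N, more than its weight.
- keeper_face (a point): Nearest setting of the middle of the keeper's inner face, holder (23.5, 0, 40) mm. The keeper is a dark cross bar over the open side, z = 32 to 48 mm, face slanted like the wedge. It is locked 0 to 2.5 mm farther out in +x (not shown by this point): its gap to the seated cassette's front face (x = +15 mm) is 8.5 to 11 mm, so how deep the wedge goes is found by feel.
- ball_left (a joint): How far the ball in the +y wall is pushed back into the wall, m: 0 standing out fully (also when it sits in the seated cassette's notch), about 0.003 while a cassette's flank holds it back. Spring 4.8 N at 0, 8.4 N at 0.003.
- ball_right (a joint): The same for the ball in the -y wall.
- cassette_mid (a point): Centre of the punch cassette, 135 mm tall, 0.2 to 0.45 kg, upright on the table at the start. z up, y across its width; foot 67.5 mm below. Dark steel block 50 (y) x 30 (x) x 85 mm tall, foot's side edges rounded 7 mm, a ball notch in each narrow side 29 to 41 mm above the foot. On top an aluminium grip tab, 24 (y) x 26 (x) mm, 85 to 135 mm above the foot. Symmetrical by half a turn.
- wedge_mid (a point): Centre of the wooden wedge: 120 mm long (z, tip down), 34 wide (y), 6 mm thick at the tip growing 1 in 8 to 21 mm at the top (x), 40 to 80 g. Flat face: plane x = -7.5 mm, goes against the cassette; slanted face looks to +x, goes against the keeper. Tip at z = -60, x = -7.5 to -1.5 mm. Starts upright in its stand, leaning up to 5 degrees. Pushed in with about 20 N it jams and stays.
- stand: Fixed plywood stand, 80 (x) by 90 (y) by 57 mm tall, with a slot 42 mm (y) by 14.5 mm (x) for the wedge, its floor 12 mm above the table. Origin at the centre of its underside.
- glue: White glue bottle, 52 mm diameter, 150 mm tall, origin at the centre of its underside. A bystander.
- mug: White mug, 80 mm diameter, 90 mm tall, origin at the centre of its underside. A bystander.
- jar: Glass jar with steel cap, 64 mm diameter, 70 mm tall, origin at the centre of its underside. A bystander.
Not all that is in view belongs to the job. Leave any red look-alike of the part that bears wedge_mid alone.

How it is judged (in metres and radians):
On the way:
1. the cassette is clicked home in the holder: foot within 3 mm of the bottom stop, both balls out in its notches (z of cassette_mid in the frame of holder below 0.0705 m and angle between the z axis of cassette_mid and the z axis of holder, either way round below 0.07 rad and distance between cassette_mid and holder below 0.0715 m and value of joint each of ball_left, ball_right below 0.0017 m), for 0.2 s.
At the end, for the whole second after the job is handed in: Cassette home: foot within 3 mm of the stop, within 4 degrees of the slope, both balls out to within 1.7 mm. Wedge jammed tip down between it and the keeper, within 11 degrees of the slope, tip 5 mm or more below mid-keeper, pressing on both with over 4 N by itself. Both at rest (all of step 1 and contact force between wedge and cassette above 4 N and contact force between wedge and keeper above 4 N and angle between the z axis of wedge_mid and the z axis of holder, either way round below 0.2 rad and z of wedge_mid in the frame of holder below 0.095 m and linear speed of each of wedge, cassette below 0.01 m/s); the robot touches nothing.
It fails at once if the glue bottle, mug or jar is moved by more than 30 mm (distance of any of glue, mug, jar from where it was at the start of the episode above 0.03 m).
It also fails if it takes over 69 s, if anything falls off the work surface, if the arm or the gripper's body presses on something with over 40 N, if the wrist force passes 120 N, or if a joint passes its speed limit or range.

## Robot

A 6-joint arm with a two-finger parallel gripper is mounted at the origin on the work surface. World frame = base frame: x ahead of the robot, y to its left, z up, the work surface at z = 0. Lengths are in m, angles in degrees, forces in N, time in s.
With the tool pointing down it reaches from about 0.375 to 0.9 m from the base axis. Payload 3.1 kg.
Tool frame: the origin (TCP) lies at the very end of the fingers, on their centre line; the grasp point (between the pads) lies 19 mm behind it; z points along the fingers, y is the direction in which the jaws open and shut (so a half turn about z gives the same grasp; the last joint's range is limited). The gripper opens to 87 mm and grips with 3 to 60 N. Pads are 19 mm wide; open, the fingers measure 117 mm over their backs; the gripper's body (75 mm by 190 mm) begins 51 mm behind the grasp point.
Start: joints at [54.861, 30.224, 82.088, -0, 67.689, -10.227], TCP at [0.263, 0.567, 0.223] pointing down, gripper open.
Joint ranges: [-176.69, 176.69], [-43.24, 126.21], [12.49, 139.97], [-82, 262], [0, 151.66], [-163.58, 163.58]. Speed limits (degrees/s): [159.86, 159.86, 180, 180, 180, 180].

## Interface

Orientations are given as a 3x3 rotation matrix whose columns are the frame's x, y, z axes.
In Python, from rig import bot gives the robot as it stands. The module is installed in compiled form; this text tells all that it offers.
- The arm moves only by the tool play_rows, never from a script. Its argument "targets" is a list of rows, each a list of 7 numbers: the closure, from 0 (fully open) to 1 (shut), then the shift along the world's x, y, z in m, then the turn, a rotation vector about the world's x, y, z in rad. A call has 1 to 12 rows; each row shifts and turns the commanded pose from where the row before left it; what a row does not reach is not made up. A row lasts 1/8 s, in which the tool goes at most 62.5 mm and 10.7 degrees, less where a joint would pass 70% of its speed; a pose out of reach is approached as far as the arm can. A call with a gripper value outside its range is refused whole. The fingers move at their own pace and stop on an object; the grip force is fixed at half the most. Time passes only in rows, so rows that do not move let the fingers close. It gives the time, the measured TCP pose, the force and the opening at its end, in the units of the state.
- bot.read_state(): the state, without advancing time (a new reading comes with each control period).
- bot.capture(name): name is "side" or "top" or "wrist"; returns the picture (400x640x3 uint8, blue, green, red); there is no depth.
- bot.get_calibration(name): a dict with "fx", "fy", "cx", "cy" (pixels), "R" (3x3) and "t" (3): a world point X has camera coordinates R X + t. Camera axes: x right, y down, z forward; pixel columns grow to the right and rows downward; lengths in m; the calibration is good to about 2 mm. A picture is of the moment at which its call begins: read the wrist's pose just before it. get_calibration takes no time and is no camera call; for the wrist camera it gives the pose at the moment of the call.
- bot.hand_in(): hands the job in, once; it reports no verdict.
The state is a dict: "time_s": time; "joint_positions": joint angles; "qvel": joint speeds; "tau": joint torques, N m; "position": TCP position; "tcp_rot": TCP orientation; "force": force on the tool from outside, world axes, zero at the start; "moment": the same for the moment, N m; "opening": opening from 0.0 (shut) to 1.0 (fully open).
Only numpy, scipy, OpenCV 4.12 (cv2) and the standard library are available. Lean on these libraries where they do the work, as an engineer would, in place of code of your own. Each camera call takes 0.05 s, during which the arm holds its last target. There are 200 camera calls.

## Working session

There is one attempt and no reset: what is moved stays moved. The work goes in short steps, Python scripts to look and compute and a tool call to move; the robot and the scene stay as the last step left them, time stands still between calls to the robot, and variables do not carry over. Pictures are saved under pics/ and viewed, about 8 in all and at most 12, crops included, and the job is handed in when it is done.

Besides the shell and the picture viewer there is one more tool, called after "Emit:" in YAML: its name, and indented under it one key for each argument. play_rows: Moves the arm, as the interface text tells. Its arguments: {"type":"object","properties":{"targets":{"type":"array","items":{"type":"array","items":{"type":"number"}}}},"required":["targets"]}

```bash
mkdir -p pics; python3 - <<'E'
from rig import bot
import cv2,numpy as np
s=bot.read_state();print(s['time_s'],s['position'],s['force'],s['opening'])
for n in('side','top','wrist'):
    c=bot.get_calibration(n);print(n,c['fx'],c['cx'],c['cy'],np.round(c['R'],4).tolist(),np.round(c['t'],4).tolist())
    cv2.imwrite(f'pics/{n}0.png',bot.capture(n))
E
```

```text
0.0 [0.26282973 0.56623299 0.22155226] [ 0.67055204 -0.31976968  0.78074148] 0.9962011433055564
side 451.7297017156529 324.9712847471339 204.2110911077954 [[0.8836, -0.4678, -0.0182], [-0.3288, -0.5925, -0.7354], [0.3333, 0.6558, -0.6774]] [-0.4859, 0.2213, 1.1617]
top 376.9322601203072 322.98118974026085 199.97244801839688 [[0.0214, -0.9995, 0.0227], [-0.9847, -0.025, -0.1722], [0.1727, -0.0187, -0.9848]] [-0.044, 0.5657, 1.0633]
wrist 278.68547149763475 319.1491325893267 205.06007490191803 [[0.4219, 0.9066, -0.0029], [0.8655, -0.4018, 0.299], [0.2699, -0.1287, -0.9542]] [-0.6229, -0.0355, 0.3931]
```

View pics/side0.png

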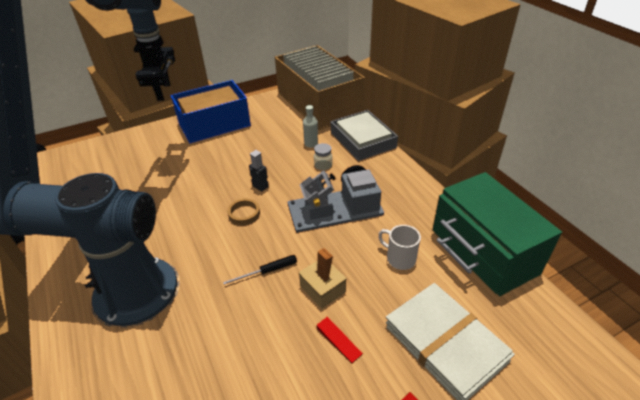

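View pics/top0.png

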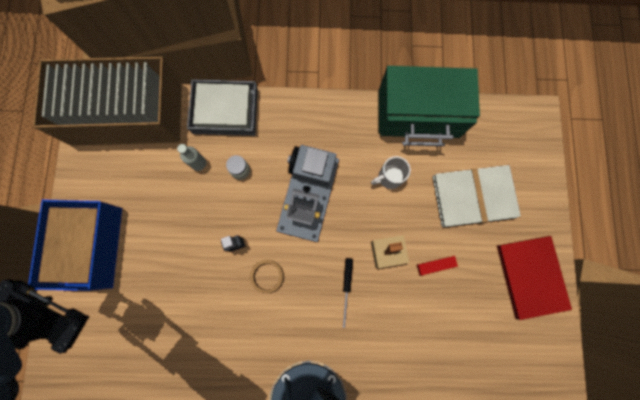

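Candidates. Cassette: dark block with a light tab at side (258,170) / top (234,243); the glue (310,128) and jar (322,155) are not it. Wedge: brown piece in the stand at side (324,265) / top (394,248); the red look-alike at side (340,340) / top (437,266) is to be left alone. Holder: side (318,197) / top (303,210). Next I check them in a close crop.

```bash
cat > h.py <<'E'
from rig import bot
import cv2,numpy as np
def ray(c,u,v):
    R=np.array(c['R']);t=np.array(c['t'])
    d=R.T@np.array([(u-c['cx'])/c['fx'],(v-c['cy'])/c['fy'],1]);return -R.T@t,d/np.linalg.norm(d)
def onz(c,u,v,z):
    o,d=ray(c,u,v);return o+d*(z-o[2])/d[2]
def tri(*cu):
    A=np.zeros((3,3));b=np.zeros(3)
    for c,u,v in cu:
        o,d=ray(c,u,v);P=np.eye(3)-np.outer(d,d);A+=P;b+=P@o
    x=np.linalg.solve(A,b)
    return x,[round(float(np.linalg.norm(np.cross(x-ray(c,u,v)[0],ray(c,u,v)[1]))),4) for c,u,v in cu]
def proj(c,X):
    p=np.array(c['R'])@X+np.array(c['t']);return np.array([c['fx']*p[0]/p[2]+c['cx'],c['fy']*p[1]/p[2]+c['cy']])
E
python3 - <<'E'
from h import *
a=cv2.imread('pics/side0.png');b=cv2.imread('pics/top0.png')
def cr(i,x,y,w=65,h=50,k=6):return cv2.resize(i[y:y+h,x:x+w],None,fx=k,fy=k,interpolation=cv2.INTER_CUBIC)
# side cassette 230..295,145..195 ; holder ; wedge
r1=np.hstack([cr(a,232,147),cr(b,205,220)])
r2=np.hstack([cr(a,292,245),cr(b,362,225)])
cv2.imwrite('pics/crop1.png',np.vstack([r1,r2])[:600,:800])
S=bot.get_calibration('side');T=bot.get_calibration('top')
print('cas',tri((S,256,154),(T,227,241)));print('wedge',tri((S,325,252),(T,392,246)))
print('hold',tri((S,318,197),(T,303,210)))
for n,u,v in(('glue',310,147),('jar',322,165),('mug',404,265)):print(n,onz(S,u,v,0))
E
```

```text
cas (array([0.43509481, 0.22399581, 0.13198661]), [0.0004, 0.0004])
wedge (array([ 0.43401241, -0.21891967,  0.12764457]), [0.0025, 0.0025])
hold (array([0.53682559, 0.02516684, 0.06776616]), [0.0044, 0.0044])
glue [6.72111112e-01 3.44992351e-01 1.11022302e-16]
jar [0.66096206 0.23130032 0.        ]
mug [ 0.65035399 -0.26162286  0.        ]
```

View pics/crop1.png

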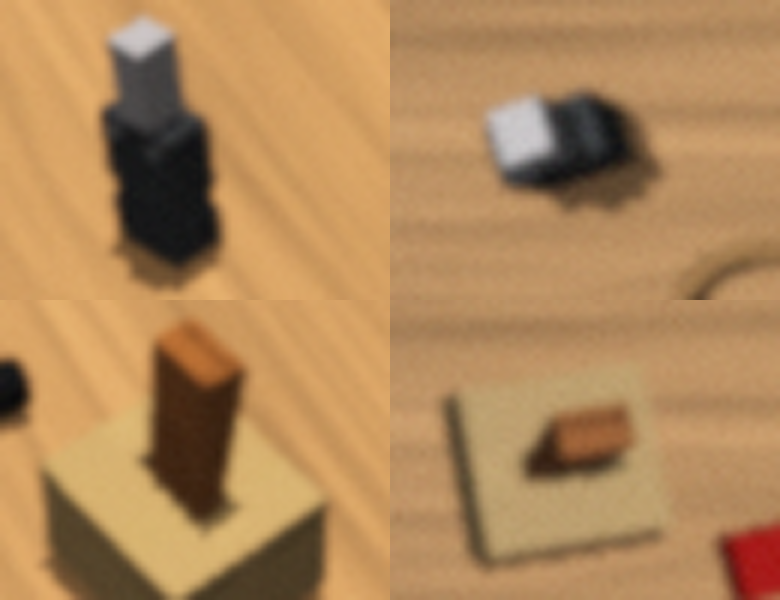

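```bash
python3 - <<'E'
from h import *
s=bot.read_state();R=np.array(s['tcp_rot']);p=np.array(s['position']);c=bot.get_calibration('wrist')
print(np.round(R,3).tolist());cc=-np.array(c['R']).T@np.array(c['t']);print('cam in tool',np.round(R.T@(cc-p),4),'cam axes in tool rows',np.round(np.array(c['R'])@R,3).tolist())
E
```

```text
[[-0.907, 0.421, -0.001], [0.421, 0.907, -0.001], [0.0, -0.002, -1.0]]
cam in tool [ 0.0831 -0.0006 -0.1623] cam axes in tool rows [[-0.001, 1.0, 0.001], [-0.954, -0.0, -0.299], [-0.299, -0.001, 0.954]]
```

Emit:
play_rows:
  targets:
    - [0,0.017,-0.053,0.005,0,0,0.0545]
    - [0,0.017,-0.053,0.005,0,0,0.0545]
    - [0,0.017,-0.053,0.005,0,0,0.0545]
    - [0,0.017,-0.053,0.005,0,0,0.0545]
    - [0,0.017,-0.053,0.005,0,0,0.0545]
    - [0,0.017,-0.053,0.005,0,0,0.0545]
    - [0,0.017,-0.053,0.005,0,0,0.0545]
    - [0,0.017,-0.053,0.005,0,0,0.0545]
    - [0,0,0,0,0,0,0]

```text
time_s: 1.27
position: [0.4009, 0.1397, 0.2629]
tcp_rot: [[-1.0, 0.006, 0.002], [0.006, 1.0, -0.001], [-0.002, -0.001, -1.0]]
force: [0.4, 0.8, -0.3]
opening: 1.001
```

```bash
cat > snap.py <<'E'
import sys,json
from h import *
n=sys.argv[1];c=bot.get_calibration('wrist');i=bot.capture('wrist')
cv2.imwrite(f'pics/{n}.png',i);json.dump({k:np.array(v).tolist() for k,v in c.items()},open(f'pics/{n}.json','w'))
cv2.imwrite(f'pics/{n}b.png',cv2.resize(i,(800,500),interpolation=cv2.INTER_CUBIC))
s=bot.read_state();print(s['time_s'],np.round(s['position'],4),np.round(s['tcp_rot'],3).tolist(),np.round(s['force'],1),s['opening'])
E
python3 snap.py w1
```

```text
1.325 [0.3998 0.1414 0.2626] [[-1.0, 0.004, 0.0], [0.004, 1.0, 0.0], [-0.0, 0.0, -1.0]] [0.  0.7 0.4] 1.0002935998642979
```

View pics/w1b.png

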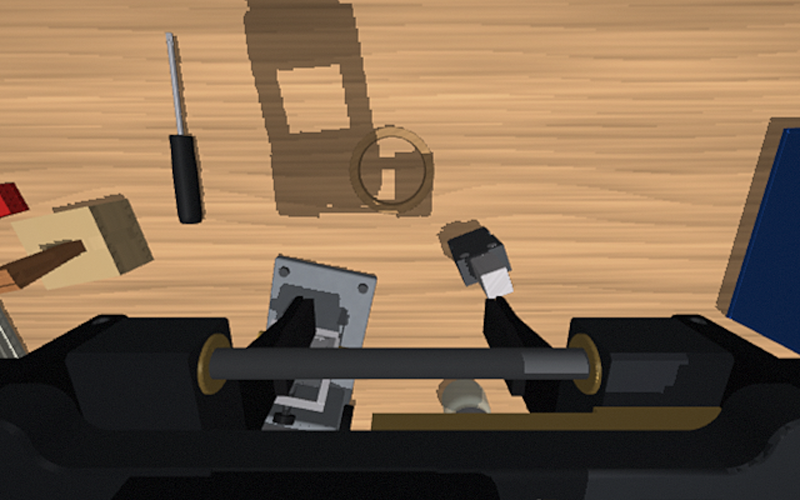

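Emit:
play_rows:
  targets:
    - [0,0.05,-0.03,0.01,0,0,0]
    - [0,0.05,-0.03,0.01,0,0,0]
    - [0,0.05,-0.03,0.01,0,0,0]
    - [0,0.05,-0.03,0.01,0,0,0]
    - [0,0,0,0,0,0,0]
    - [0,0,0,0,0,0,0]

```text
time_s: 2.08
position: [0.598, 0.0246, 0.3015]
tcp_rot: [[-1.0, -0.003, -0.003], [-0.003, 1.0, 0.001], [0.003, 0.001, -1.0]]
force: [0.0, -0.0, 0.1]
opening: 1.001
```

```bash
python3 snap.py w2
```

```text
2.125 [0.5976 0.0248 0.3016] [[-1.0, -0.003, -0.003], [-0.003, 1.0, 0.001], [0.003, 0.001, -1.0]] [-1.  -0.1  0. ] 0.9976501736101232
```

View pics/w2b.png

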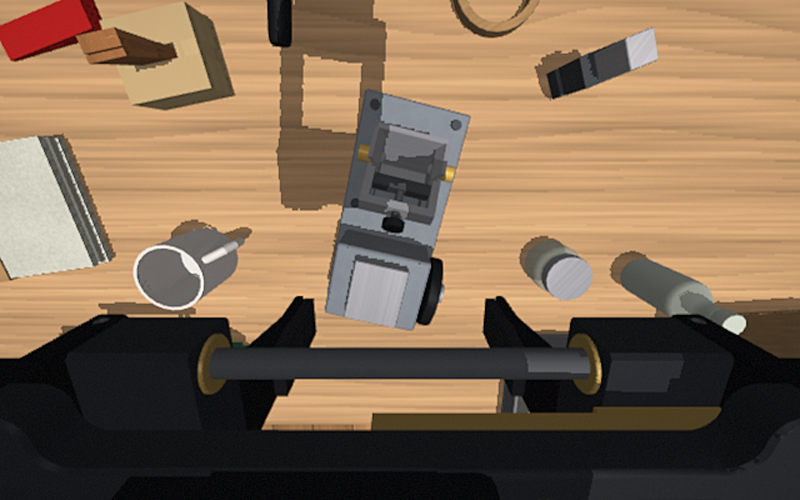

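```bash
python3 - <<'E'
from h import *
import json
i=cv2.imread('pics/w2.png');c=json.load(open('pics/w2.json'))
hsv=cv2.cvtColor(i,cv2.COLOR_BGR2HSV)
m=cv2.inRange(hsv,(15,130,90),(32,255,255));m[:100]=0;m[160:]=0;m[:,:270]=0;m[:,380:]=0
n,l,st,ce=cv2.connectedComponentsWithStats(m)
P=[]
for k in range(1,n):
    if st[k,4]>15:print(st[k],ce[k]);P.append(onz(c,*ce[k],.0837))
P=np.array(P);print(P,P.mean(0))
d=P[1]-P[0];print('len',np.linalg.norm(d),'yaw deg',np.degrees(np.arctan2(-d[0],d[1])))
def cr(x,y,w,h,k):return cv2.resize(i[y:y+h,x:x+w],None,fx=k,fy=k,interpolation=cv2.INTER_CUBIC)
A=cr(265,65,120,150,4)[:600]
B=cr(60,0,130,100,2.46);C=cr(425,15,105,70,3.05)
o=np.zeros((600,800,3),np.uint8);o[:A.shape[0],:480]=A;o[:246,480:]=B[:246,:320];o[300:300+C.shape[0],480:800]=C[:,:320]
cv2.imwrite('pics/c2.png',o)
E
```

```text
[286 115  10  14  95] [290.49473684 121.90526316]
[353 133  10  12  74] [358.67567568 138.86486486]
[[ 0.51924799 -0.01344768  0.0837    ]
 [ 0.54070104  0.07664951  0.0837    ]] [0.52997452 0.03160091 0.0837    ]
len 0.09261606717453977 yaw deg -13.393306528451024
```

View pics/c2.png

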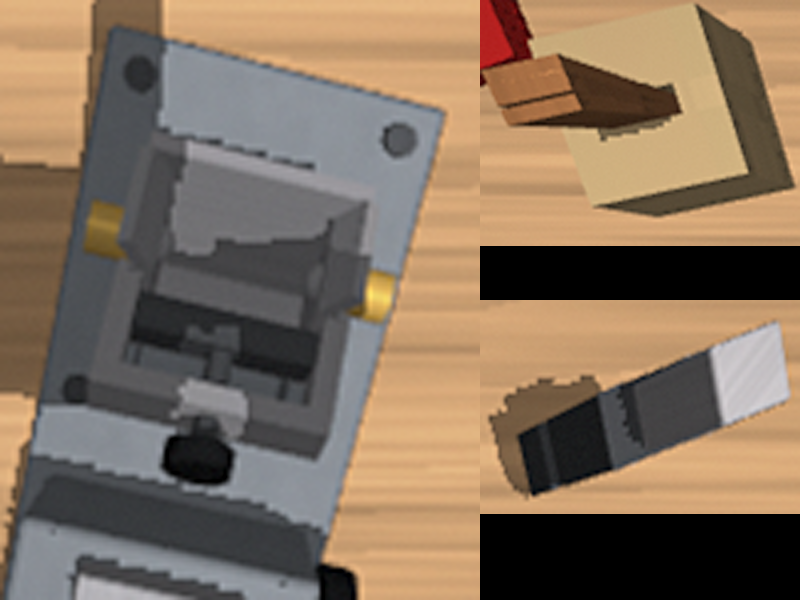

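Holder: brass plugs at wrist (290,122) and (359,139); the plate's long edge leans about 14°. The cassette's tab top is near (500,40). The wedge needs a closer look when its turn comes.

```bash
python3 - <<'E'
from h import *
import json
for n,roi in(('w1',(370,205,420,245)),('w2',(490,15,535,65))):
    i=cv2.imread(f'pics/{n}.png');c=json.load(open(f'pics/{n}.json'))
    hsv=cv2.cvtColor(i,cv2.COLOR_BGR2HSV)
    m=cv2.inRange(hsv,(0,0,165),(180,60,255));z=np.zeros_like(m);x0,y0,x1,y1=roi;z[y0:y1,x0:x1]=m[y0:y1,x0:x1]
    k=max(cv2.findContours(z,0,2)[0],key=cv2.contourArea)[:,0]
    P=np.array([onz(c,u,v,.135)[:2] for u,v in k])
    r=cv2.minAreaRect((P*1000).astype(np.float32));print(n,r)
c=json.load(open('pics/w2.json'))
f=lambda x,y:onz(c,265+x/4,65+y/4,.01)
for a,b in(((443,112),(335,545)),((115,28),(38,395)),((115,28),(443,112))):
    d=f(*b)-f(*a);print('plate',f(*a),f(*b),np.degrees(np.arctan2(d[1],d[0])),np.linalg.norm(d))
E
```

```text
w1 ((434.7799377441406, 226.67166137695312), (25.162805557250977, 23.29454803466797), 21.05345916748047)
w2 ((435.0420837402344, 226.5454864501953), (25.867919921875, 22.849781036376953), 21.052276611328125)
plate [0.47778311 0.10979804 0.01      ] [0.64897635 0.07455952 0.01      ] -11.631339046766753 0.17478237522945206
plate [ 0.44898382 -0.01381743  0.01      ] [ 0.58546419 -0.04861843  0.01      ] -14.304963537722342 0.14084743673383268
plate [ 0.44898382 -0.01381743  0.01      ] [0.47778311 0.10979804 0.01      ] 76.8854613139007 0.12692590344312185
```

Emit:
play_rows:
  targets:
    - [0,-0.0326,0.0404,-0.01,0,0,0.0734]
    - [0,-0.0326,0.0404,-0.01,0,0,0.0734]
    - [0,-0.0326,0.0404,-0.01,0,0,0.0734]
    - [0,-0.0326,0.0404,-0.01,0,0,0.0734]
    - [0,-0.0322,0.0404,-0.01,0,0,0.0734]
    - [0,0,0,-0.03,0,0,0]
    - [0,0,0,0,0,0,0]
    - [0,0,0,0,0,0,0]

```text
time_s: 3.12
position: [0.4365, 0.2251, 0.2233]
tcp_rot: [[-0.933, -0.36, 0.001], [-0.36, 0.933, 0.0], [-0.001, -0.0, -1.0]]
force: [0.2, -0.2, -0.0]
opening: 1.0
```

```bash
python3 snap.py w3
```

```text
3.175 [0.4371 0.225  0.2236] [[-0.933, -0.36, 0.002], [-0.36, 0.933, 0.0], [-0.002, -0.0, -1.0]] [-0.4  0.3  0.7] 0.9974716845135528
```

View pics/w3.png

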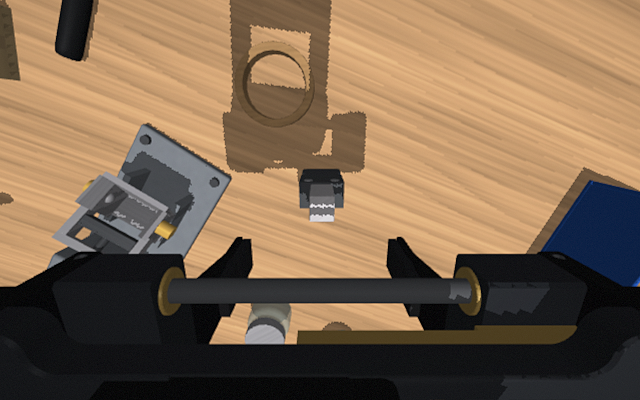

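Emit:
play_rows:
  targets:
    - [0,-0.002,0.001,-0.05,0,0,0]
    - [0,0,0,-0.05,0,0,0]
    - [0,0,0,-0.03,0,0,0]
    - [0,0,0,0,0,0,0]
    - [1,0,0,0,0,0,0]
    - [1,0,0,0,0,0,0]
    - [1,0,0,0,0,0,0]
    - [1,0,0,0,0,0,0]
    - [1,0,0,0,0,0,0]
    - [1,0,0,0,0,0,0]

```text
time_s: 4.42
position: [0.4346, 0.2259, 0.0926]
tcp_rot: [[-0.933, -0.36, -0.0], [-0.36, 0.933, 0.0], [0.0, 0.0, -1.0]]
force: [0.1, 0.1, -0.4]
opening: 0.406
```

Emit:
play_rows:
  targets:
    - [1,0,0,0,0,0,0]
    - [1,0,0,0,0,0,0]
    - [1,0,0,0,0,0,0]
    - [1,0,0,0,0,0,0]
    - [1,0,0,0.002,0,0,0]
    - [1,0,0,0.02,0,0,0]
    - [1,0,0,0.04,0,0,0]
    - [1,0,0,0.04,0,0,0]
    - [1,0,0,0,0,0,0]

```text
time_s: 5.55
position: [0.4365, 0.2263, 0.197]
tcp_rot: [[-0.933, -0.36, 0.007], [-0.36, 0.933, 0.002], [-0.007, -0.001, -1.0]]
force: [0.8, -0.8, -4.4]
opening: 0.273
```

```bash
cat >> h.py <<'E'
from scipy.spatial.transform import Rotation as Ro
psi=np.radians(-13.4);u=np.array([np.cos(psi),np.sin(psi),0]);s35,c35=np.sin(np.radians(35)),np.cos(np.radians(35));ez=np.array([0,0,1.])
HZ=-s35*u+c35*ez;HX=c35*u+s35*ez;HY=np.cross(HZ,HX)
HO=np.array([.5495,.0269,.055])
HR=np.c_[HX,HY,HZ]
def toH(p):return HR.T@(np.array(p)-HO)
def frH(h):return HO+HR@np.array(h)
TR=np.c_[-HX,HY,-HZ]
def report(h,R=TR):
    s=bot.read_state();Rc=np.array(s['tcp_rot']);p=np.array(s['position'])
    print('t',s['time_s'],'pos',p,'inH',np.round(toH(p)*1000,1),'F',np.round(s['force'],1),'F_H',np.round(HR.T@np.array(s['force']),1),'op',s['opening'])
    print('shift',np.round(frH(h)-p,4),'rotvec',np.round(Ro.from_matrix(R@Rc.T).as_rotvec(),4))
E
python3 - <<'E'
from h import *
report([.0015,0,.0926+.078]); print(HX,HY,HZ, frH([.0015,0,.1706]))
E
```

```text
t 5.55 pos [0.43652592 0.22632087 0.19699186] inH [-46.4 167.8 205.9] F [ 0.8 -0.8 -4.4] F_H [-1.7 -0.6 -4.2] op 0.2727367995345563
shift [ 0.019  -0.177  -0.0014] rotvec [ 0.0421 -0.6116 -0.5833]
[ 0.79685135 -0.18983677  0.57357644] [2.31747903e-01 9.72775878e-01 2.77555756e-17] [-0.55796132  0.13292514  0.81915204] [0.45550708 0.04929227 0.1956077 ]
```

Emit:
play_rows:
  targets:
    - [1,0,-0.02,0.015,0.007,-0.1019,-0.0972]
    - [1,0,-0.03,0.015,0.007,-0.1019,-0.0972]
    - [1,0,-0.03,0.015,0.007,-0.1019,-0.0972]
    - [1,0,-0.03,0.015,0.007,-0.1019,-0.0972]
    - [1,0,-0.03,0,0.007,-0.1019,-0.0972]
    - [1,0,-0.037,0,0.007,-0.1019,-0.0972]
    - [1,0,0,0,0,0,0]
    - [1,0,0,0,0,0,0]

```text
time_s: 6.55
position: [0.4341, 0.0489, 0.2536]
tcp_rot: [[-0.802, 0.232, 0.55], [0.191, 0.973, -0.131], [-0.565, 0.0, -0.825]]
force: [0.5, 0.2, -3.6]
opening: 0.278
```

```bash
python3 -c "
from h import *
report([.0015,0,.0926+.078])"
```

```text
t 6.55 pos [0.43408193 0.04885289 0.25357489] inH [ 17.8  -5.4 230. ] F [ 0.5  0.2 -3.6] F_H [-1.7  0.3 -3.2] op 0.27778175735249006
shift [ 0.0214  0.0004 -0.058 ] rotvec [-0.0026 -0.0095 -0.0002]
```

Emit:
play_rows:
  targets:
    - [1,0.011,0,-0.025,-0.0026,-0.0095,0]
    - [1,0.01,0,-0.026,0,0,0]
    - [1,0,0,-0.007,0,0,0]
    - [1,0,0,0,0,0,0]
    - [1,0,0,0,0,0,0]

```text
time_s: 7.18
position: [0.4478, 0.0431, 0.2225]
tcp_rot: [[-0.792, 0.242, 0.561], [0.189, 0.97, -0.152], [-0.581, -0.014, -0.814]]
force: [-0.0, 0.7, -3.6]
opening: 0.274
```

```bash
python3 - <<'E'
from h import *
import json
report([.0015,0,.0926+.078])
c=bot.get_calibration('wrist');i=bot.capture('wrist');cv2.imwrite('pics/w4.png',i);json.dump({k:np.array(v).tolist() for k,v in c.items()},open('pics/w4.json','w'))
S=bot.get_calibration('side');a=bot.capture('side');T=bot.get_calibration('top');b=bot.capture('top')
def cr(i,x,y,w,h,k):return cv2.resize(i[y:y+h,x:x+w],None,fx=k,fy=k,interpolation=cv2.INTER_CUBIC)
A=cr(a,270,140,100,100,4);B=cr(b,255,170,100,100,4)
W=i[:200,120:520];W=cv2.resize(W,(400,200));o=np.vstack([np.hstack([A,B]),np.hstack([W,np.zeros((200,400,3),np.uint8)])])
print(proj(c,HO),proj(c,frH([0,0,.062])))
cv2.imwrite('pics/c4.png',o)
E
```

```text
t 7.175 pos [0.44782991 0.04305435 0.22246856] inH [ 12.   -7.8 196.1] F [-0.   0.7 -3.6] F_H [-2.2  0.6 -2.9] op 0.27355877402437095
shift [ 0.0077  0.0062 -0.0269] rotvec [0.0156 0.0051 0.0108]
[328.5335514  173.62900724] [329.28764663 185.00746299]
```

View pics/c4.png

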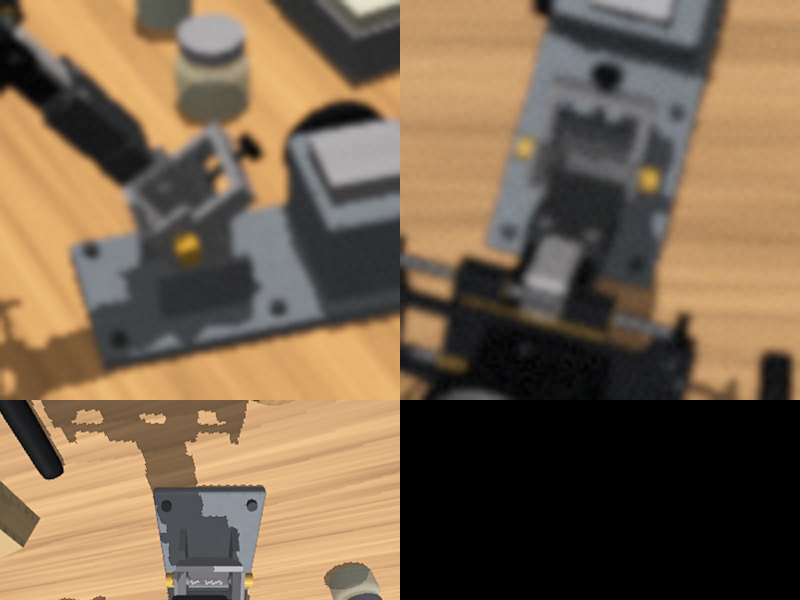

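```bash
python3 - <<'E'
from h import *
s=bot.read_state();print(np.round(s['joint_positions'],2),np.round(s['qvel'],2),np.round(s['tau'],1),s['force'],s['moment'])
E
```

```text
[ -4.57  11.52 130.54 -65.01   6.78 -17.86] [-0.28 -0.12  0.28 -0.51  0.03  0.51] [  0.  -22.5 -11.7  -0.3  -0.8  -0. ] [-0.33930857 -0.09248974 -4.08053936] [0.18829937 0.78794744 0.00320435]
```

The wrist is at its singular limit (joint 5 near 0), so 35° of tool tilt isn't reachable here. I'll set the cassette back upright and regrip it with the tool pitched 25° about the jaw axis. Then the tool only needs about 10° of tilt at the holder.

```bash
python3 - <<'E'
from h import *
s=bot.read_state();Rc=np.array(s['tcp_rot']);p=np.array(s['position'])
R0=np.c_[-u,HY,-ez]
print(p,Ro.from_matrix(R0@Rc.T).as_rotvec(), np.array([.435,.226,.18])-p)
E
```

```text
[0.44756812 0.04275346 0.22267426] [0.16036819 0.59896181 0.00672685] [-0.01256812  0.18324654 -0.04267426]
```

Emit:
play_rows:
  targets:
    - [1,-0.02,0,0.02,0.0229,0.0856,0.001]
    - [1,-0.01,0.01,0.02,0.0229,0.0856,0.001]
    - [1,0,0.03,0.01,0.0229,0.0856,0.001]
    - [1,0,0.03,0,0.0229,0.0856,0.001]
    - [1,0.005,0.03,-0.01,0.0229,0.0856,0.001]
    - [1,0.005,0.04,-0.02,0.0229,0.0856,0.001]
    - [1,0.005,0.04,-0.03,0.0229,0.0856,0.001]
    - [1,0,0,-0.03,0,0,0]
    - [1,0,0,0,0,0,0]
    - [1,0,0,0,0,0,0]

```text
time_s: 8.57
position: [0.4538, 0.1997, 0.1634]
tcp_rot: [[-0.964, 0.245, 0.108], [0.236, 0.968, -0.086], [-0.126, -0.057, -0.99]]
force: [1.0, 0.0, -3.7]
opening: 0.274
```

```bash
cat > st.py <<'E'
from h import *
s=bot.read_state();Rc=np.array(s['tcp_rot']);p=np.array(s['position'])
R0=np.c_[-u,HY,-ez]
print(s['time_s'],p,'to upright',np.round(Ro.from_matrix(R0@Rc.T).as_rotvec(),4),np.round(s['joint_positions'],1),np.round(s['force'],1))
E
python3 st.py
```

```text
8.575 [0.45384585 0.19969599 0.16343081] to upright [0.0859 0.1088 0.0103] [ 14.8  24.5 106.5  -9.1  44.6 -55. ] [ 1.   0.  -3.7]
```

Emit:
play_rows:
  targets:
    - [1,-0.008,0.01,-0.01,0.043,0.0544,0.005]
    - [1,-0.008,0.01,-0.01,0.043,0.0544,0.005]
    - [1,0,0,0,0,0,0]
    - [1,0,0,0,0,0,0]

```text
time_s: 9.07
position: [0.4384, 0.2194, 0.1438]
tcp_rot: [[-0.973, 0.232, 0.002], [0.232, 0.973, -0.001], [-0.002, -0.0, -1.0]]
force: [0.2, 0.1, -3.6]
opening: 0.277
```

```bash
python3 st.py
```

```text
9.075 [0.43836398 0.21943487 0.14379912] to upright [0.0006 0.0021 0.0003] [ 1.350e+01  2.690e+01  1.057e+02 -1.000e-01  4.730e+01 -6.300e+01] [ 0.2  0.1 -3.6]
```

Emit:
play_rows:
  targets:
    - [1,0,0,-0.03,0,0,0]
    - [1,0,0,-0.018,0,0,0]
    - [1,0,0,-0.0025,0,0,0]
    - [1,0,0,0,0,0,0]
    - [0.5,0,0,0,0,0,0]
    - [0.5,0,0,0,0,0,0]
    - [0.5,0,0,0,0,0,0]
    - [0.5,-0.002,0.0005,0.001,0.0337,0.1413,0]
    - [0.5,-0.003,0.0007,0.001,0.0337,0.1413,0]
    - [0.5,-0.003,0.0007,0.001,0.0337,0.1413,0]
    - [0.5,0,0,0,0,0,0]

```text
time_s: 10.45
position: [0.4317, 0.2209, 0.094]
tcp_rot: [[-0.882, 0.234, -0.409], [0.212, 0.972, 0.098], [0.421, -0.0, -0.907]]
force: [-0.4, -0.7, 0.0]
opening: 0.5
```

```bash
python3 st.py; python3 snap.py w5
```

```text
10.45 [0.43174289 0.2209495  0.09402543] to upright [-0.1006 -0.4227  0.0019] [  8.1  39.8  94.3   9.5  69.5 -73.6] [-0.4 -0.7  0. ]
10.5 [0.43   0.2212 0.0944] [[-0.882, 0.233, -0.41], [0.211, 0.973, 0.097], [0.422, -0.001, -0.907]] [-0.3  0.7  0.6] 0.5004449449892647
```

View pics/w5.png

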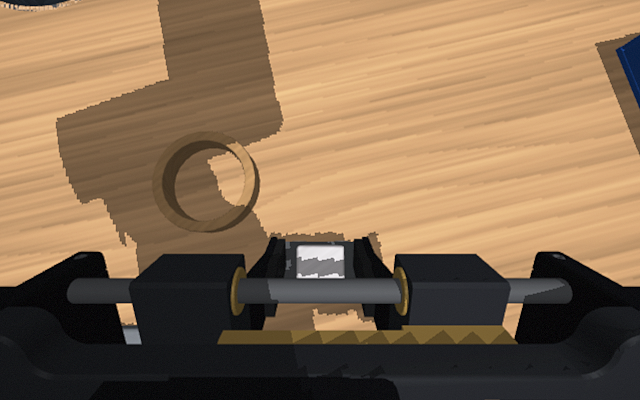

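Emit:
play_rows:
  targets:
    - [1,0,0,0,0,0,0]
    - [1,0,0,0,0,0,0]
    - [1,0,0,0,0,0,0]
    - [1,0,0,0,0,0,0]
    - [1,0,0,0,0,0,0]
    - [1,0,0,0,0,0,0]

```text
time_s: 11.25
position: [0.429, 0.2218, 0.0955]
tcp_rot: [[-0.881, 0.232, -0.413], [0.21, 0.973, 0.098], [0.424, -0.0, -0.906]]
force: [-1.3, 1.2, 5.5]
opening: 0.274
```

```bash
python3 st.py; python3 - <<'E'
from h import *
import json
s=bot.read_state();Rc=np.array(s['tcp_rot']);p=np.array(s['position'])
f=Rc.T@(np.array([.438,.2192,0])-p);Rel=Rc.T@np.c_[u,HY,ez]
json.dump(dict(f=f.tolist(),Rel=Rel.tolist()),open('grip.json','w'));print(s['opening'],f,'lean',np.degrees(np.arccos(-Rc[2,2])))
E
cat >> h.py <<'E'
import json
def cas(h,show=True):
    "shift/turn to bring cassette foot to holder point h, axes aligned"
    g=json.load(open('grip.json'));s=bot.read_state();Rc=np.array(s['tcp_rot']);p=np.array(s['position'])
    Rt=HR@np.array(g['Rel']).T;pt=frH(h)-Rt@np.array(g['f']);foot=p+Rc@np.array(g['f'])
    print('t',round(s['time_s'],2),'footH mm',np.round(toH(foot)*1000,1),'shift',np.round(pt-p,4),'rotvec',np.round(Ro.from_matrix(Rt@Rc.T).as_rotvec(),4),'F_H',np.round(HR.T@np.array(s['force']),1),'J',np.round(s['joint_positions'],1),'op',round(s['opening'],3),'tcp',np.round(p,4))
E
python3 -c "
from h import *
cas([.0015,0,.075])"
```

```text
11.25 [0.42901094 0.2218179  0.09551959] to upright [-1.011e-01 -4.263e-01  1.000e-04] [  8.2  39.7  94.5   9.6  69.6 -73.6] [-1.3  1.2  5.5]
0.2737142048619729 [-0.04899272 -0.00042528  0.08252988] lean 25.103690380273072
t 11.25 footH mm [-156.9  161.2   42.7] shift [ 0.0192 -0.1703  0.0947] rotvec [-0.1416 -0.5942  0.    ] F_H [1.9 0.8 5.4] J [  8.2  39.7  94.5   9.6  69.6 -73.6] op 0.274 tcp [0.429  0.2218 0.0955]
```

Emit:
play_rows:
  targets:
    - [1,0,0,0.03,0,0,0]
    - [1,0,0,0.05,0,0,0]
    - [1,0,-0.02,0.06,-0.0283,-0.1188,0]
    - [1,0.005,-0.035,0,-0.0283,-0.1188,0]
    - [1,0.005,-0.035,0,-0.0283,-0.1188,0]
    - [1,0.005,-0.04,0,-0.0283,-0.1188,0]
    - [1,0.004,-0.04,0,-0.0283,-0.1188,0]
    - [1,0,0,0,0,0,0]
    - [1,0,0,0,0,0,0]

```text
time_s: 12.38
position: [0.4484, 0.0519, 0.234]
tcp_rot: [[-0.958, 0.233, 0.167], [0.229, 0.973, -0.04], [-0.172, -0.0, -0.985]]
force: [0.5, -0.2, -3.5]
opening: 0.273
```

```bash
python3 -c "
from h import *
cas([.0015,0,.075])"
```

```text
t 12.38 footH mm [ 26.7   0.3 110.8] shift [-0.0002 -0.0003 -0.0438] rotvec [-0.0001 -0.0002  0.0008] F_H [-1.6 -0.1 -3.2] J [ -6.8  12.4 111.6  -1.6  46.2 -82.4] op 0.273 tcp [0.4484 0.0519 0.234 ]
```

Emit:
play_rows:
  targets:
    - [1,0,0,-0.022,0,0,0]
    - [1,0,0,-0.022,0,0,0]
    - [1,0,0,0,0,0,0]
    - [1,0,0,0,0,0,0]

```text
time_s: 12.88
position: [0.4495, 0.0522, 0.1907]
tcp_rot: [[-0.958, 0.231, 0.169], [0.227, 0.973, -0.041], [-0.174, -0.0, -0.985]]
force: [0.5, -0.2, -3.9]
opening: 0.271
```

```bash
python3 - <<'E'
from h import *
cas([.0015,0,.05])
c=bot.get_calibration('wrist');i=bot.capture('wrist')
a=bot.capture('side');b=bot.capture('top')
def cr(i,x,y,w,h,k):return cv2.resize(i[y:y+h,x:x+w],None,fx=k,fy=k,interpolation=cv2.INTER_CUBIC)
A=cr(a,270,140,75,75,5);B=cr(b,270,185,75,75,5)
W=cr(i,220,100,200,112,3.75)
cv2.imwrite('pics/w6.png',i);cv2.imwrite('pics/c6.png',np.vstack([np.hstack([A,B]),W])[:600])
E
```

```text
t 12.88 footH mm [ 2.9  1.1 74.8] shift [ 0.0126 -0.004  -0.021 ] rotvec [ 0.0005  0.0018 -0.0009] F_H [-1.8 -0.1 -3.5] J [ -6.8  16.8 114.8  -1.9  38.5 -82. ] op 0.271 tcp [0.4495 0.0522 0.1907]
```

View pics/c6.png

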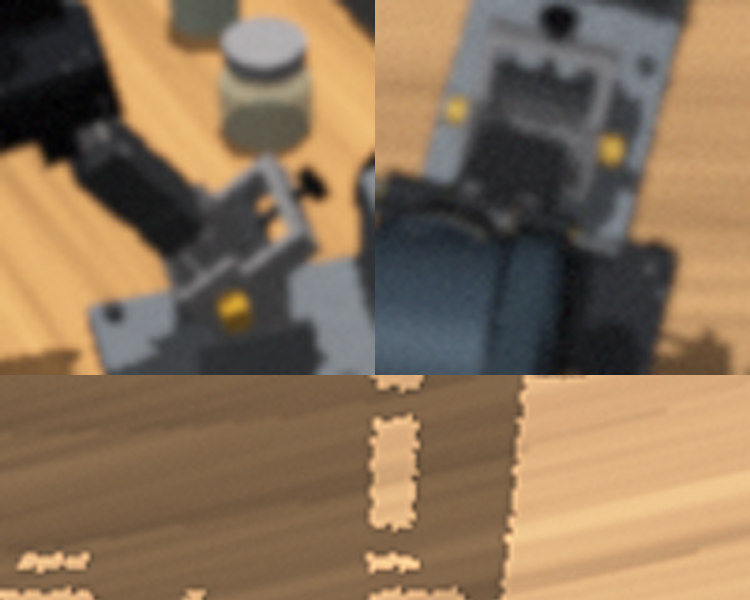

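Emit:
play_rows:
  targets:
    - [1,0.0045,-0.0018,-0.0075,0,0,0]
    - [1,0.004,-0.001,-0.0065,0,0,0]
    - [1,0,0,0,0,0,0]
    - [1,0.004,-0.001,-0.0065,0,0,0]
    - [1,0,0,0,0,0,0]

```text
time_s: 13.65
position: [0.4611, 0.0479, 0.1694]
tcp_rot: [[-0.958, 0.232, 0.167], [0.229, 0.973, -0.041], [-0.172, -0.001, -0.985]]
force: [0.3, 0.1, -4.2]
opening: 0.278
```

```bash
python3 -c "
from h import *
cas([.001,0,.036])"
```

```text
t 13.65 footH mm [ 0.6 -0.5 50.3] shift [ 0.0084 -0.0015 -0.0115] rotvec [0.0004 0.0003 0.0002] F_H [-2.2  0.2 -3.6] J [ -7.2  20.  114.7  -1.9  35.5 -82.3] op 0.278 tcp [0.4611 0.0479 0.1694]
```

Emit:
play_rows:
  targets:
    - [1,0.0042,-0.0008,-0.0058,0,0,0]
    - [1,0.0042,-0.0008,-0.0058,0,0,0]
    - [1,0,0,0,0,0,0]

```text
time_s: 14.02
position: [0.4696, 0.0464, 0.1578]
tcp_rot: [[-0.958, 0.232, 0.168], [0.228, 0.973, -0.041], [-0.172, -0.001, -0.985]]
force: [-0.4, 0.6, -3.6]
opening: 0.277
```

```bash
python3 -c "
from h import *
cas([.001,0,.026])"
```

```text
t 14.03 footH mm [ 1.  -0.  35.9] shift [ 0.0056 -0.0013 -0.0081] rotvec [0.0003 0.0004 0.0001] F_H [-2.5  0.5 -2.6] J [ -7.2  21.8 114.3  -2.   34.  -82.3] op 0.277 tcp [0.4696 0.0464 0.1578]
```

Emit:
play_rows:
  targets:
    - [1,0.0028,-0.0007,-0.0041,0,0,0]
    - [1,0.0028,-0.0007,-0.0041,0,0,0]
    - [1,0.0028,-0.0007,-0.0041,0,0,0]
    - [1,0,0,0,0,0,0]

```text
time_s: 14.52
position: [0.4767, 0.0445, 0.1451]
tcp_rot: [[-0.959, 0.232, 0.165], [0.229, 0.973, -0.04], [-0.17, -0.001, -0.985]]
force: [1.5, 0.6, -10.0]
opening: 0.275
```

```bash
python3 -c "
from h import *
cas([.0,0,.0])"
```

```text
t 14.53 footH mm [-0.4 -0.2 21.2] shift [ 0.0121 -0.0027 -0.0173] rotvec [-0.0001 -0.0018  0.0002] F_H [-4.6  1.  -8.9] J [ -7.4  23.7 114.   -2.   32.6 -82.4] op 0.275 tcp [0.4767 0.0445 0.1451]
```

Emit:
play_rows:
  targets:
    - [1,0.0028,-0.0007,-0.0041,0,0,0]
    - [1,0.0028,-0.0007,-0.0041,0,0,0]
    - [1,0.0028,-0.0007,-0.0041,0,0,0]
    - [1,0,0,0,0,0,0]

```text
time_s: 15.02
position: [0.4863, 0.0422, 0.133]
tcp_rot: [[-0.958, 0.232, 0.167], [0.228, 0.973, -0.041], [-0.172, -0.001, -0.985]]
force: [2.4, -0.6, -12.8]
opening: 0.271
```

```bash
python3 -c "
from h import *
cas([.0,0,-.001])"
```

```text
t 15.03 footH mm [ 0.9 -0.3  5.7] shift [ 0.0031 -0.0005 -0.0059] rotvec [ 0.0004  0.0004 -0.0001] F_H [ -5.3  -0.1 -11.9] J [ -7.5  25.6 113.5  -2.   31.1 -82.5] op 0.271 tcp [0.4863 0.0422 0.133 ]
```

Emit:
play_rows:
  targets:
    - [1,0.0022,-0.0005,-0.0035,0,0,0]
    - [1,0.0015,-0.0004,-0.0025,0,0,0]
    - [1,0,0,0,0,0,0]

```text
time_s: 15.4
position: [0.4903, 0.0412, 0.1285]
tcp_rot: [[-0.958, 0.232, 0.169], [0.228, 0.973, -0.041], [-0.174, -0.001, -0.985]]
force: [-3.8, 1.0, 3.1]
opening: 0.278
```

```bash
python3 -c "
from h import *
cas([.0,0,-.001])"
```

```text
t 15.4 footH mm [ 1.9 -0.3 -0.4] shift [-0.0009  0.0005 -0.0014] rotvec [ 0.0009  0.0024 -0.0001] F_H [-1.4  0.1  4.7] J [ -7.6  26.3 113.3  -2.1  30.5 -82.5] op 0.278 tcp [0.4903 0.0412 0.1285]
```

Emit:
play_rows:
  targets:
    - [1,0.0005,0,-0.002,0,0,0]
    - [1,0,0,0,0,0,0]
    - [1,0,0,0,0,0,0]

```text
time_s: 15.78
position: [0.4895, 0.0414, 0.1276]
tcp_rot: [[-0.958, 0.232, 0.169], [0.228, 0.973, -0.041], [-0.173, -0.001, -0.985]]
force: [-10.0, 0.4, 18.5]
opening: 0.272
```

```bash
python3 -c "
from h import *
cas([.0,0,-.001])"
```

```text
t 15.78 footH mm [ 0.6 -0.3 -0.7] shift [-0.0001  0.0003 -0.0005] rotvec [ 0.0009  0.0014 -0.0003] F_H [ 2.6 -1.9 20.8] J [ -7.5  26.4 113.4  -2.1  30.3 -82.4] op 0.272 tcp [0.4895 0.0414 0.1276]
```

Emit:
play_rows:
  targets:
    - [1,0.0008,-0.0002,-0.0014,0,0,0]
    - [1,0,0,0,0,0,0]

```text
time_s: 16.02
position: [0.4889, 0.0416, 0.1266]
tcp_rot: [[-0.958, 0.232, 0.166], [0.228, 0.973, -0.041], [-0.171, -0.001, -0.985]]
force: [-14.7, 2.7, 26.1]
opening: 0.275
```

```bash
python3 -c "
from h import *
cas([.0,0,-.001])"
```

```text
t 16.02 footH mm [-0.7 -0.3 -1.2] shift [0.0005 0.0001 0.0005] rotvec [ 0.0006 -0.0007 -0.0005] F_H [ 2.8 -0.8 29.9] J [ -7.5  26.5 113.4  -2.1  30.3 -82.4] op 0.275 tcp [0.4889 0.0416 0.1266]
```

Emit:
play_rows:
  targets:
    - [0.3,0,0,0.001,0,0,0]
    - [0.3,0,0,0,0,0,0]
    - [0.3,0,0,0,0,0,0]
    - [0.3,-0.005,0.001,0.03,0,0,0]
    - [0.3,-0.009,0.002,0.05,0,0,0]
    - [0.3,-0.005,0,0.04,0.02,0.084,0]
    - [0.3,0.01,-0.04,0.02,0.02,0.084,0]
    - [0.3,0.01,-0.055,0,0,0,0]
    - [0.3,0.01,-0.055,0,0,0,0]
    - [0.3,0.01,-0.055,0,0,0,0]
    - [0.3,0.005,-0.03,0,0,0,0]
    - [0.3,0,0,0,0,0,0]

```text
time_s: 17.52
position: [0.5177, -0.1935, 0.2646]
tcp_rot: [[-0.972, 0.235, 0.001], [0.235, 0.972, -0.001], [-0.001, -0.001, -1.0]]
force: [-0.3, 0.5, -0.4]
opening: 0.698
```

```bash
python3 snap.py w7; python3 - <<'E'
from h import *
a=bot.capture('side');b=bot.capture('top')
def cr(i,x,y,w,h,k):return cv2.resize(i[y:y+h,x:x+w],(k*w,k*h),interpolation=cv2.INTER_CUBIC)
i=cv2.imread('pics/w7.png');W=cv2.resize(i[:300],(640,300))
A=cr(a,280,145,80,75,4);B=cr(b,270,165,80,75,4)
cv2.imwrite('pics/c7.png',np.vstack([W,np.hstack([A,B])]))
E
```

```text
17.575 [ 0.5171 -0.1916  0.2645] [[-0.972, 0.234, 0.0], [0.234, 0.972, 0.0], [-0.0, 0.0, -1.0]] [ 0.7  0.1 -0.3] 0.6974532219797951
```

View pics/c7.png

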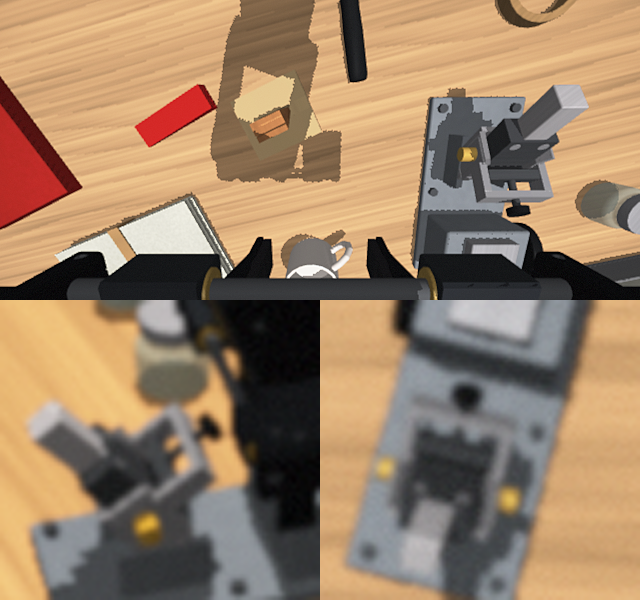

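Cassette seated, its tab leaning along the slope. Wedge at wrist (270,123), red look-alike at (175,115). I work out the wedge's geometry numerically.

```bash
python3 - <<'E'
from h import *
for n,c0 in(('w7',(.434,-.219)),('w2',(.434,-.219))):
    i=cv2.imread(f'pics/{n}.png');c=json.load(open(f'pics/{n}.json'))
    g=np.arange(-27,28,1.5)/1000
    mp=np.array([[proj(c,np.array([c0[0]+a,c0[1]+b,.131])) for b in np.arange(-27,40,1.5)/1000] for a in -g],np.float32)
    r=cv2.remap(i,mp[...,0],mp[...,1],cv2.INTER_LINEAR)
    h=cv2.cvtColor(r,cv2.COLOR_BGR2HSV)
    print(n,'rows: x from +27mm down to -27 ; cols y -27..+39; digit=V/26, only saturated')
    for row in h:print(''.join('%d'%(p[2]//26) if p[1]>125 and p[0]<19 else '.' for p in row))
E
```

```text
w7 rows: x from +27mm down to -27 ; cols y -27..+39; digit=V/26, only saturated
.............................................
.............................................
.............................................
.............................................
.............................................
.............................................
.............................................
.............................................
.............................................
.............................................
.............................................
...43334.....................................
...4333344355666.............................
...333334347787777766........................
...3333335777777777777777....................
...33333456677777777777885...................
..434566665444567777777874...................
..456777887777654545567773...................
..3677777777778888765544533..................
.66777777777777888888877533..................
.777777777777788887888886333.................
.777777888888778877888884332.................
.7777777
[... 1763 characters left out ...]
22222223..
565556666666666666666665222222222222222......
5655666666666666667666642222222222234........
4455666666666666666767632322222223...........
665323455666666666666663222222...............
777664.223445666666666522233.................
66667776542.3.3..6666642.....................
666666677633333..............................
666666677633333..............................
666666677533234..............................
666666676333334..............................
66666667633333335............................
6666666653333322.............................
6666666753323333.............................
66666666433334.4.............................
66666676333333.4.............................
```

```bash
python3 - <<'E'
from h import *
for n in('w2','w7'):
    i=cv2.imread(f'pics/{n}.png');c=json.load(open(f'pics/{n}.json'))
    mp=np.array([[proj(c,np.array([.428+a,-.219+b,.057])) for b in np.arange(-45,35,1.25)/1000] for a in np.arange(24,-25,-1.25)/1000],np.float32)
    r=cv2.remap(i,mp[...,0],mp[...,1],cv2.INTER_LINEAR);h=cv2.cvtColor(r,cv2.COLOR_BGR2HSV)
    print(n,'rows x +24..-24 (x0=.428) step 1.25; cols y0-45.. ; letters: wood hue<19: digit V/26; stand: lower-case by V')
    for row in h:print(''.join('%d'%(p[2]//26) if p[1]>125 and p[0]<16 else 'abcdefghij'[p[2]//26] for p in row))
E
```

```text
w2 rows x +24..-24 (x0=.428) step 1.25; cols y0-45.. ; letters: wood hue<19: digit V/26; stand: lower-case by V
hhhhhhhhhhhhhhhhhiiihiiiiiiiiiiiihiiiiiiiiiiiiiiiiiiiiiiiihhhiii
hhhhhhhhhhhhhiihhihhhiihhiiiiiiiihiiiiiiiiiiiiiiiiiiiiiiiihhiiii
hhhhhhhhhhhhhiihhihhhhihhhiiiiihiiiiiiiiiiiiiiiiiiiiiiiiihhhhhii
hhhhhhhhihhhhhhhhhhhhhhhiiihiiihihhiiiiihhiiiiiiiiiiiiiiihhhhhii
hhhhhhhhhhihhhhhhhhhhihihhiiiiiiiiiiiiiiiihiiiiiiiiiiiiiihhhhhhh
hhhhhhhhhhhhhhhhhhhhhhhhhhiihhhhiihhhihiiihhiiiiiiiiiiiiihhhhhhh
hhhhhhhhhhhhhhhhhhhhhhhhhhhiiiiihhiiihihiiiiiiiiiihiiiihihhhhhhh
hhhhhhhhhhhhhhhhhhhhhhhhhhhhhhhhhhhiiihhihiiiiiiiiiiiiiihhhhhhhh
hhhhhhhhhhhhhhhhhhhhhhhhihihhhhhihhhhhhhiiiihhihiihihhihhhhhhhhh
hhhhhhhhhhhhhhhhhhhhhhhhihhhiihhhiiiiiiihihiiiihhiiiiiiihhhhhhhh
hhhhhhhhiiiiihihhhhhhhhhhhhhhhhhhihhhhhhiihiiihihhhiiiihhhhhhhhi
hhhhhhhhhgfghiiiiihhhhhhhhhhhhhhhihihhhihihhihihiiiihhhhhhhhhhhh
hhhhhhhhigddfiihiiiiiiiiiiihhhihihhhhhihhhhhhhihihhihiihhhhhhhhh
hhihhhhiiheeefffffghihhhhhhiihhhhhhhhhhhhhhihhiiihhhhhhhhhhhhhhh
iiiiiiiihgeeeeeeeeefffffffgiiiiiiiiihhhhhhhhhhhhhiihiihhhhhhhhhh
hhhhhhhhhfeee
[... 3623 characters left out ...]
fggefggfeeeeeeee55564333333323efffffffffffffffffff
iiiiiiiiiiijihiiiiiihffeeefeeeeeddddccdcdddddeffffffffffffffffff
iiiiiiiiiiiiijjjijjiihhghihgeeeeeeeeffeedddcdefffffffffffffffffe
iiiiiiiiiiiiiiiiiiiiijiiijjihffghgfgijiihhfffhfffffffffffffffffe
iiiiiiiiiiiiiiiiiiiiiiiiiiijiiiijiiijjjjjjiiiigefffffffffffffffe
iiiiiiiiiiiiiiiiiiiiiiiiiiiiijjjjjjiiiiiiijjjigefffffffffffffffe
iiiiiiiiiiiiiiiiiiiiiiiiiiiiiiiiiiiiiiiiiiiiiiggeffffffffffffffe
iiiiiiiiiiiiiiiiiiiiiiiiiiiiiiiiiiiiiiiiiiiiiiihfffffffffffffffe
iiiiiiiiiiiiiiiiiiiiiiiiiiiiiiiiiiiiiiiiiiiiijigefffffffffffffee
iiiiiiiiiiiiiiiiiiiiiiiiiiiiiiiiiiiiiiiiiiiiiiiheeffffffffffffee
iiiiiiiiiiiiiiiiiiiiiiiiiiiiiiiiiiiiiiiiiiiiiijiheefffffffffffee
```

```bash
cat >> h.py <<'E'
def Ry(a):return Ro.from_euler('y',a,degrees=True).as_matrix()
def Rz(a):return Ro.from_euler('z',a,degrees=True).as_matrix()
RW=Rz(11)@Ry(5)              # wedge in the stand
WT=np.array([.4337,-.2274,.131]);WC=WT-RW@np.array([.003,0,.06])
RG=Rz(11)@Ry(25)@np.diag([-1.,1,-1])
G=WC+RW@np.array([.0022,0,.047])
def go(p1,R1):
    s=bot.read_state();Rc=np.array(s['tcp_rot']);p=np.array(s['position'])
    print('t',round(s['time_s'],2),'shift',np.round(p1-p,4),'rotvec',np.round(Ro.from_matrix(R1@Rc.T).as_rotvec(),4),'J',np.round(s['joint_positions'],1),'F',np.round(s['force'],1))
E
python3 - <<'E'
from h import *
print(WC,G,RG.round(3).tolist());go(G+RG@[0,0,.019],RG)
E
```

```text
[ 0.42563306 -0.22896805  0.07148979] [ 0.43180548 -0.22776826  0.11811919] [[-0.89, -0.191, -0.415], [-0.173, 0.982, -0.081], [0.423, 0.0, -0.906]]
t 17.68 shift [-0.0928 -0.0395 -0.1639] rotvec [0.0088 0.4391 0.4189] J [ -31.8   21.7   89.9    0.    68.4 -108.4] F [ 0.2  0.7 -0.5]
```

Emit:
play_rows:
  targets:
    - [0.3,-0.0232,-0.0099,-0.01,0.0022,0.1098,0.1047]
    - [0.3,-0.0232,-0.0099,-0.015,0.0022,0.1098,0.1047]
    - [0.3,-0.0232,-0.0099,-0.015,0.0022,0.1098,0.1047]
    - [0.3,-0.0232,-0.0099,-0.015,0.0022,0.1098,0.1047]
    - [0.3,0,0,-0.01,0,0,0]
    - [0.3,0,0,0,0,0,0]
    - [0.3,0,0,0,0,0,0]

```text
time_s: 18.55
position: [0.4251, -0.2303, 0.2011]
tcp_rot: [[-0.891, -0.19, -0.411], [-0.172, 0.982, -0.082], [0.419, -0.003, -0.908]]
force: [-0.1, -0.4, 0.7]
opening: 0.698
```

```bash
python3 - <<'E'
from h import *
go(G+RG@[0,0,.019],RG)
c=bot.get_calibration('wrist');i=bot.capture('wrist');h=cv2.cvtColor(i,cv2.COLOR_BGR2HSV)
m=((h[...,1]>140)&(h[...,0]<15)&(h[...,2]>80)).astype(np.uint8)
p=proj(c,WT);print('pred top px',p)
for z in(0,):
    n,l,st,ce=cv2.connectedComponentsWithStats(m)
    for k in range(1,n):
        if st[k,4]>60:print(st[k],ce[k])
cv2.imwrite('pics/w8.png',i)
E
```

```text
t 18.55 shift [-0.0012  0.001  -0.1002] rotvec [0.0018 0.004  0.0003] J [ -31.3   30.8   90.4  -16.9   78.1 -125.9] F [-0.1 -0.4  0.7]
pred top px [321.2219873  260.31182714]
[    0    59    86   161 12278] [ 38.3815768  137.97898681]
[ 176  182   89   32 2181] [220.12471343 198.06189821]
[304 245  37  27 875] [322.50057143 258.57028571]
```

Emit:
play_rows:
  targets:
    - [0.3,0,0.001,-0.05,0,0,0]
    - [0.3,-0.001,0,-0.05,0,0,0]
    - [0.3,0,0,0,0,0,0]
    - [1,0,0,0,0,0,0]
    - [1,0,0,0,0,0,0]
    - [1,0,0,0,0,0,0]
    - [1,0,0,0,0,0,0]
    - [1,0,0,0,0,0,0]
    - [1,0,0,0,0,0,0]

```text
time_s: 19.73
position: [0.4239, -0.2299, 0.1013]
tcp_rot: [[-0.891, -0.191, -0.413], [-0.172, 0.982, -0.083], [0.421, -0.003, -0.907]]
force: [1.4, 1.1, 6.5]
opening: 0.391
```

```bash
python3 - <<'E'
from h import *
go(G+RG@[0,0,.019],RG);print(bot.read_state()['opening']*87)
E
```

```text
t 19.73 shift [-0.      0.0006 -0.0004] rotvec [ 0.0022  0.0025 -0.0002] J [ -31.3   39.1   94.4  -18.1   66.4 -122.1] F [1.4 1.1 6.5]
34.04278243521854
```

Emit:
play_rows:
  targets:
    - [1,0.002,0,0.02,0,0,0]
    - [1,0.003,0,0.04,0,0,0]
    - [1,0,0,0.05,0,0,0]
    - [1,0,0,0.04,0,0,0]
    - [1,0,0,0,0,0,0]
    - [1,0,0,0,0,0,0]

```text
time_s: 20.48
position: [0.4278, -0.229, 0.2495]
tcp_rot: [[-0.89, -0.191, -0.414], [-0.173, 0.982, -0.08], [0.422, 0.0, -0.907]]
force: [-0.6, 1.5, -1.1]
opening: 0.39
```

```bash
cat >> h.py <<'E'
def wmask(i,p,w=45):
    h=cv2.cvtColor(i,cv2.COLOR_BGR2HSV);m=((h[...,1]>110)&(h[...,0]<14)&(h[...,2]>25)&(h[...,2]<215)).astype(np.uint8)
    z=np.zeros_like(m);x,y=int(p[0]),int(p[1]);z[max(0,y-w):y+w,max(0,x-w):x+w]=m[max(0,y-w):y+w,max(0,x-w):x+w];return z
E
python3 - <<'E'
from h import *
s=bot.read_state();Rc=np.array(s['tcp_rot']);p=np.array(s['position'])
# assumed relative pose at grasp
pg=G+RG@[0,0,.019]
rel=dict(f=(RG.T@(WC-pg)).tolist(),Rel=(RG.T@RW).tolist());json.dump(rel,open('wg.json','w'))
Rw=Rc@np.array(rel['Rel']);c=p+Rc@np.array(rel['f'])
L=lambda x,y,z:c+Rw@np.array([x,y,z])/1000
print(s['time_s'],p,s['opening'],s['force'],'tip',L(-4.5,0,-60),'top',L(3,0,60))
for n in('side','top'):
    k=bot.get_calibration(n);i=bot.capture(n);cv2.imwrite(f'pics/{n}9.png',i)
    m=wmask(i,proj(k,L(0,0,0)),40)
    print(n,'pred tip edges',proj(k,L(-4.5,-17,-60)).round(1),proj(k,L(-4.5,17,-60)).round(1),'top',proj(k,L(3,-17,60)).round(1),proj(k,L(3,17,60)).round(1))
    nn,l,st,ce=cv2.connectedComponentsWithStats(m)
    for j in range(1,nn):
        if st[j,4]>25:
            print(st[j],ce[j])
            y0,x0=st[j,1],st[j,0]
            ap=cv2.approxPolyDP(max(cv2.findContours((l==j).astype(np.uint8),0,2)[0],key=cv2.contourArea),1.5,True)[:,0];print(ap.tolist())
E
```

```text
20.475 [ 0.4278205  -0.22898658  0.2495222 ] 0.3903803157885414 [-0.64135169  1.4910863  -1.12432481] tip [ 0.42004831 -0.23048077  0.16072816] top [ 0.43757987 -0.22709622  0.27962912]
side pred tip edges [325.3 252.5] [316.1 244. ] top [330.9 211.3] [320.9 203. ]
[316 201  16  49 528] [322.37310606 223.3844697 ]
[[322, 201], [316, 205], [316, 228], [318, 232], [317, 243], [325, 249], [329, 226], [331, 225], [324, 223], [331, 207]]
top pred tip edges [405.7 248.8] [393.  251.1] top [416.5 238.8] [402.1 241.3]
[428 257  15  17 191] [435.32984293 264.92670157]
[[442, 257], [428, 260], [428, 273], [436, 269], [438, 272], [442, 270]]
```

```bash
python3 - <<'E'
from h import *
s=bot.read_state();Rc=np.array(s['tcp_rot']);p=np.array(s['position']);k=bot.get_calibration('wrist');i=bot.capture('wrist');cv2.imwrite('pics/w9.png',i)
rel=json.load(open('wg.json'));Rw=Rc@np.array(rel['Rel']);c=p+Rc@np.array(rel['f'])
L=lambda x,y,z:c+Rw@np.array([x,y,z])/1000
for q in((-7.5,-17,-60),(-7.5,17,-60),(-7.5,-17,60),(-7.5,17,60),(13.5,-17,60),(13.5,17,60)):print(q,proj(k,L(*q)).round(1))
h=cv2.cvtColor(i,cv2.COLOR_BGR2HSV);x,y=proj(k,L(-7,0,-30)).astype(int)
for r in range(y-70,y+50,3):print(r,''.join('%x'%(v//16) if a<14 and b>110 else '.' for a,b,v in h[r,285:356:1]))
E
```

```text
(-7.5, -17, -60) [301.9 238.3]
(-7.5, 17, -60) [337.2 238.3]
(-7.5, -17, 60) [288.  254.9]
(-7.5, 17, 60) [351.7 254.9]
(13.5, -17, 60) [287.8 294.8]
(13.5, 17, 60) [351.9 294.7]
171 .......................................................................
174 .......................................................................
177 .......................................................................
180 .......................................................................
183 .......................................................................
186 .......................................................................
189 .......................................................................
192 .......................................................................
195 .......................................................................
198 .......................................................................
201 .......................................................................
204 .......................................................................
207 .....
[... 1418 characters left out ...]
66667667.763....
264 ..4766666666669c99a8566669ddddddc9aaa9666.669dddddc99a9566666777763....
267 ..476666666.68cccccccccccccccccccc.cccccddddddccccccccdddddc6777763....
270 ..4766.6679988ccccccccccccccccccddccccccccccdccccccdddddddb66777763....
273 ..5666669cccb566666658baaabdcddb666666.8bbbbddddddb566668ba66777763....
276 .2576666666666666677777676.666667777777.7777677666667777777.7777763....
279 .......................................................................
282 .......................................................................
285 .......................................................................
288 .......................................................................
```

```bash
cat >> h.py <<'E'
def wed(h):
    g=json.load(open('wg.json'));s=bot.read_state();Rc=np.array(s['tcp_rot']);p=np.array(s['position'])
    Rt=HR@np.array(g['Rel']).T;pt=frH(h)-Rt@np.array(g['f']);mid=p+Rc@np.array(g['f'])
    print('t',round(s['time_s'],2),'midH mm',np.round(toH(mid)*1000,1),'shift',np.round(pt-p,4),'rotvec',np.round(Ro.from_matrix(Rt@Rc.T).as_rotvec(),4),'F_H',np.round(HR.T@np.array(s['force']),1),'J',np.round(s['joint_positions'],1),'op',round(s['opening']*87,1),'tcp',np.round(p,4))
E
python3 - <<'E'
from h import *
R2=Rz(11)@Ry(3.2);e=np.array([-.0075,0,.06]);C2=WC+RW@e-R2@e;pg=G+RG@[0,0,.019]
json.dump(dict(f=(RG.T@(C2-pg)).tolist(),Rel=(RG.T@R2).tolist()),open('wg.json','w'))
wed([.024,0,.18])
E
```

```text
t 20.62 midH mm [  48.4 -275.6  166.9] shift [ 0.0202  0.2801 -0.0118] rotvec [-0.0155 -0.6726 -0.4102] F_H [ 0.  -0.2 -0.8] J [ -31.1   27.8   87.2  -16.5   84.4 -127.6] op 33.8 tcp [ 0.4275 -0.229   0.2488]
```

Emit:
play_rows:
  targets:
    - [1,0,0.01,0.04,-0.0026,-0.1121,-0.0684]
    - [1,0,0.05,0.02,-0.0026,-0.1121,-0.0684]
    - [1,0.005,0.05,0,-0.0026,-0.1121,-0.0684]
    - [1,0.005,0.05,0,-0.0026,-0.1121,-0.0684]
    - [1,0.005,0.05,0,-0.0026,-0.1121,-0.0684]
    - [1,0.005,0.05,0,-0.0026,-0.1121,-0.0684]
    - [1,0,0.02,0,0,0,0]
    - [1,0,0,0,0,0,0]
    - [1,0,0,0,0,0,0]

```text
time_s: 21.75
position: [0.4485, 0.05, 0.3097]
tcp_rot: [[-0.947, 0.233, 0.223], [0.227, 0.972, -0.056], [-0.23, -0.003, -0.973]]
force: [-0.1, -0.7, -0.2]
opening: 0.389
```

```bash
python3 -c "
from h import *
wed([.024,0,.18])"
```

```text
t 21.75 midH mm [ 66.5  -1.  239. ] shift [-0.0007  0.0011 -0.0727] rotvec [0.0029 0.0006 0.0017] F_H [-0.  -0.7 -0.2] J [ -6.7   4.9 107.2  -2.1  54.8 -82.2] op 33.9 tcp [0.4485 0.05   0.3097]
```

Emit:
play_rows:
  targets:
    - [1,0,0.0005,-0.036,0.0029,0.0006,0.0017]
    - [1,-0.0007,0.0005,-0.036,0,0,0]
    - [1,0,0,0,0,0,0]
    - [1,0,0,0,0,0,0]

```text
time_s: 22.25
position: [0.4489, 0.0507, 0.2391]
tcp_rot: [[-0.946, 0.233, 0.225], [0.227, 0.972, -0.053], [-0.231, 0.001, -0.973]]
force: [0.4, -0.2, 0.1]
opening: 0.385
```

```bash
python3 - <<'E'
from h import *
wed([.024,0,.14])
g=json.load(open('wg.json'));s=bot.read_state();Rc=np.array(s['tcp_rot']);p=np.array(s['position']);Rw=Rc@np.array(g['Rel']);c=p+Rc@np.array(g['f'])
L=lambda x,y,z:c+Rw@np.array([x,y,z])/1000
k=bot.get_calibration('side');i=bot.capture('side');cv2.imwrite('pics/side10.png',i)
for q in((-7.5,-17,-60),(-1.5,-17,-60),(-1.5,17,-60),(13.5,-17,60),(13.5,17,60)):print(q,proj(k,L(*q)).round(1))
print('keeper',proj(k,frH([.0235,0,.04])).round(1),'mouth',proj(k,frH([0,0,.062])).round(1))
h=cv2.cvtColor(i,cv2.COLOR_BGR2HSV);x,y=proj(k,L(0,0,-30)).astype(int);print('x0',x-30)
for r in range(y-22,y+28):print(r,''.join('%x'%(v//16) if a<15 and b>110 else '.' for a,b,v in h[r,x-30:x+35]))
E
```

```text
t 22.25 midH mm [ 26.3  -0.2 181. ] shift [ 0.0212 -0.0049 -0.0349] rotvec [-0.0001  0.0028  0.0013] F_H [ 0.4 -0.1 -0.2] J [ -6.7  10.9 113.5  -2.2  42.4 -81.8] op 33.5 tcp [0.4489 0.0507 0.2391]
(-7.5, -17, -60) [301.5 176.4]
(-1.5, -17, -60) [303.2 175.1]
(-1.5, 17, -60) [300.6 167.7]
(13.5, -17, 60) [279.2 146.2]
(13.5, 17, 60) [276.9 138.8]
keeper [318.6 187. ] mouth [307.6 187.8]
x0 265
142 .......................1.........................................
143 ........................4........................................
144 ........................2........................................
145 .........................5.......................................
146 .......................22........................................
147 .....................2356........................................
148 ....................24...........................................
149 ..................125......................7....8................
150 .................1347............................................
151 ....0............1457............................................
152 
[... 2095 characters left out ...]

182 .................................................................
183 ...........................9.....................................
184 .................................................................
185 ..........................................................7......
186 ..........................................................7......
187 ................................a................................
188 .................................................................
189 .................................................................
190 ...................................5.............................
191 .................................................................
```

Emit:
play_rows:
  targets:
    - [1,0.0106,-0.0025,-0.0175,0,0.0028,0.0013]
    - [1,0.0106,-0.0024,-0.0174,0,0,0]
    - [1,0,0,0,0,0,0]
    - [1,0,0,0,0,0,0]

```text
time_s: 22.8
position: [0.4693, 0.0466, 0.2045]
tcp_rot: [[-0.947, 0.23, 0.222], [0.224, 0.973, -0.053], [-0.228, 0.0, -0.974]]
force: [-0.1, 0.1, -0.3]
opening: 0.388
```

```bash
python3 -c "
from h import *
wed([.024,0,.12])"
```

```text
t 22.8 midH mm [ 23.3   0.6 140.7] shift [ 0.012  -0.0034 -0.0166] rotvec [-0.0001  0.0002 -0.0013] F_H [-0.3  0.  -0.2] J [ -7.   16.  113.6  -2.4  37.3 -81.9] op 33.8 tcp [0.4693 0.0466 0.2045]
```

Emit:
play_rows:
  targets:
    - [1,0.006,-0.0017,-0.0083,0,0,0]
    - [1,0.006,-0.0017,-0.0083,0,0,0]
    - [1,0,0,0,0,0,0]

```text
time_s: 23.18
position: [0.4817, 0.043, 0.1864]
tcp_rot: [[-0.948, 0.231, 0.221], [0.225, 0.973, -0.052], [-0.227, -0.0, -0.974]]
force: [0.6, -0.8, 0.3]
opening: 0.387
```

```bash
python3 -c "
from h import *
wed([.024,0,.11])"
```

```text
t 23.18 midH mm [ 2.350e+01 -1.000e-01  1.185e+02] shift [ 0.0051 -0.0011 -0.0067] rotvec [-0.0002 -0.001  -0.0012] F_H [ 0.8 -0.6 -0.2] J [ -7.3  18.8 113.3  -2.4  34.9 -82.1] op 33.7 tcp [0.4817 0.043  0.1864]
```

Emit:
play_rows:
  targets:
    - [1,0.0051,-0.0011,-0.0067,0,0,0]
    - [1,0.0042,-0.001,-0.006,0,0,0]
    - [1,0,0,0,0,0,0]

```text
time_s: 23.55
position: [0.491, 0.0409, 0.1737]
tcp_rot: [[-0.948, 0.231, 0.221], [0.225, 0.973, -0.052], [-0.228, 0.0, -0.974]]
force: [1.3, -0.8, -0.0]
opening: 0.392
```

```bash
python3 -c "
from h import *
wed([.0235,0,.095])"
```

```text
t 23.55 midH mm [2.410e+01 1.000e-01 1.027e+02] shift [ 0.0038 -0.001  -0.0067] rotvec [-0.0002 -0.0008 -0.0012] F_H [ 1.1 -0.5 -0.8] J [ -7.4  20.7 113.   -2.5  33.3 -82.2] op 34.1 tcp [0.491  0.0409 0.1737]
```

Emit:
play_rows:
  targets:
    - [1,0.0038,-0.001,-0.0067,0,0,0]
    - [1,0.0035,-0.0008,-0.0055,0,0,0]
    - [1,0,0,0,0,0,0]

```text
time_s: 23.92
position: [0.4984, 0.0391, 0.1617]
tcp_rot: [[-0.947, 0.231, 0.222], [0.225, 0.973, -0.052], [-0.228, 0.0, -0.974]]
force: [3.4, -1.6, -0.3]
opening: 0.385
```

```bash
python3 -c "
from h import *
wed([.0228,0,.08])"
```

```text
t 23.93 midH mm [23.4  0.  88.5] shift [ 0.0042 -0.001  -0.0073] rotvec [-0.0002 -0.0003 -0.0012] F_H [ 2.8 -0.8 -2.4] J [ -7.5  22.5 112.7  -2.5  31.7 -82.2] op 33.5 tcp [0.4984 0.0391 0.1617]
```

Emit:
play_rows:
  targets:
    - [1,0.0026,-0.0006,-0.0034,0,0,0]
    - [1,0.0024,-0.0005,-0.0034,0,0,0]
    - [1,0,0,0,0,0,0]

```text
time_s: 24.3
position: [0.5024, 0.0382, 0.1546]
tcp_rot: [[-0.948, 0.23, 0.22], [0.224, 0.973, -0.052], [-0.226, -0.0, -0.974]]
force: [1.8, -0.6, -0.3]
opening: 0.387
```

```bash
python3 -c "
from h import *
wed([.0233,0,.072])"
```

```text
t 24.3 midH mm [22.7  0.1 80.3] shift [ 0.0051 -0.0013 -0.0065] rotvec [-0.0004 -0.0022 -0.0013] F_H [ 1.3 -0.1 -1.3] J [ -7.6  23.5 112.5  -2.5  31.  -82.2] op 33.7 tcp [0.5024 0.0382 0.1546]
```

Emit:
play_rows:
  targets:
    - [1,0.0026,-0.0006,-0.0033,0,0,0]
    - [1,0.0025,-0.0006,-0.0032,0,0,0]
    - [1,0,0,0,0,0,0]

```text
time_s: 24.68
position: [0.5073, 0.037, 0.148]
tcp_rot: [[-0.948, 0.231, 0.219], [0.225, 0.973, -0.052], [-0.226, -0.0, -0.974]]
force: [0.8, -0.4, -0.7]
opening: 0.39
```

```bash
python3 -c "
from h import *
wed([.0233,0,.065])"
```

```text
t 24.68 midH mm [23.   0.1 72. ] shift [ 0.0041 -0.0011 -0.0056] rotvec [-0.0005 -0.0028 -0.0012] F_H [ 0.3 -0.2 -1.1] J [ -7.6  24.5 112.2  -2.6  30.3 -82.2] op 33.9 tcp [0.5073 0.037  0.148 ]
```

Emit:
play_rows:
  targets:
    - [1,0.0022,-0.0005,-0.003,0,-0.0028,0]
    - [1,0.002,-0.0005,-0.0028,0,0,0]
    - [1,0,0,0,0,0,0]

```text
time_s: 25.05
position: [0.5097, 0.0366, 0.1437]
tcp_rot: [[-0.948, 0.23, 0.221], [0.224, 0.973, -0.052], [-0.227, 0.0, -0.974]]
force: [-8.3, 1.3, 17.1]
opening: 0.388
```

```bash
python3 -c "
from h import *
wed([.0228,0,.058])"
```

```text
t 25.05 midH mm [22.5  0.3 67.1] shift [ 0.0052 -0.0015 -0.0074] rotvec [-0.0006 -0.0014 -0.002 ] F_H [ 2.9 -0.7 18.8] J [ -7.7  25.1 112.2  -2.5  29.6 -82.3] op 33.7 tcp [0.5097 0.0366 0.1437]
```

Emit:
play_rows:
  targets:
    - [1,0.0012,-0.0003,-0.0018,0,0,0]
    - [1,0,0,0,0,0,0]

```text
time_s: 25.3
position: [0.51, 0.0366, 0.143]
tcp_rot: [[-0.948, 0.23, 0.22], [0.224, 0.973, -0.052], [-0.226, 0.0, -0.974]]
force: [-13.1, 2.6, 29.0]
opening: 0.386
```

```bash
python3 -c "
from h import *
wed([.0228,0,.058])"
```

```text
t 25.3 midH mm [22.3  0.3 66.3] shift [ 0.0049 -0.0014 -0.0066] rotvec [-0.0006 -0.0019 -0.0023] F_H [ 5.7 -0.6 31.4] J [ -7.7  25.2 112.2  -2.5  29.6 -82.3] op 33.5 tcp [0.51   0.0366 0.143 ]
```

Emit:
play_rows:
  targets:
    - [1,0.0008,-0.0002,-0.0012,0,0,0]
    - [1,0,0,0,0,0,0]
    - [0.3,0,0,0,0,0,0]
    - [0.3,0,0,0,0,0,0]
    - [0.3,0,0,0,0,0,0]

```text
time_s: 25.92
position: [0.5137, 0.0355, 0.1392]
tcp_rot: [[-0.947, 0.231, 0.222], [0.225, 0.973, -0.052], [-0.228, 0.001, -0.974]]
force: [-0.5, -0.4, 0.6]
opening: 0.637
```

```bash
python3 -c "
from h import *
wed([.0228,0,.058])"
```

```text
t 25.93 midH mm [23.4  0.1 61.1] shift [ 0.0012 -0.0003 -0.0029] rotvec [-0.0006  0.0003 -0.0011] F_H [ 0.  -0.5  0.7] J [ -7.7  25.8 112.   -2.6  29.1 -82.3] op 55.5 tcp [0.5137 0.0355 0.1392]
```

Emit:
play_rows:
  targets:
    - [0.3,-0.004,0.001,0.02,0,0,0]
    - [0.3,-0.009,0.002,0.04,0,0,0]
    - [0.3,-0.011,0.002,0.05,0,0,0]
    - [0.3,-0.011,0.04,0.04,0,0,0]
    - [0.3,0,0.06,0.02,0,0,0]
    - [0.3,0,0.06,0,0,0,0]
    - [0.3,0,0.06,0,0,0,0]
    - [0.3,0,0,0,0,0,0]
    - [0.3,0,0,0,0,0,0]

```text
time_s: 27.05
position: [0.4783, 0.2596, 0.3086]
tcp_rot: [[-0.948, 0.23, 0.222], [0.223, 0.973, -0.053], [-0.228, -0.001, -0.974]]
force: [0.5, 0.1, 0.5]
opening: 0.704
```

```bash
python3 - <<'E'
from h import *
s=bot.read_state();print(s['time_s'],s['position'],s['force'])
a=bot.capture('side');b=bot.capture('top');i=bot.capture('wrist')
def cr(i,x,y,w,h,k):return cv2.resize(i[y:y+h,x:x+w],(k*w,k*h),interpolation=cv2.INTER_CUBIC)
A=cr(a,275,140,80,75,5);B=cr(b,265,165,80,75,5)
cv2.imwrite('pics/side12.png',a)
W=cv2.resize(i[:320],(400,200));S2=cv2.resize(a,(400,250))[:200]
cv2.imwrite('pics/c12.png',np.vstack([np.hstack([A,B]),np.hstack([W,S2])])[:600])
k=bot.get_calibration('side')
L=lambda x,y,z:frH(np.array([22.4+x,y,66+z])/1000)
for q in((13.5,-17,60),(13.5,17,60),(-7.5,17,60),(-7.5,-17,60)):print(q,proj(k,L(*q)).round(1))
m=wmask(a,proj(k,L(3,0,60)),14);n,l,st,ce=cv2.connectedComponentsWithStats(m)
for j in range(1,n):
    if st[j,4]>10:print(st[j],ce[j])
E
```

```text
27.05 [0.47827016 0.25955022 0.30856264] [0.48892321 0.13188285 0.46743427]
(13.5, -17, 60) [305.2 171.7]
(13.5, 17, 60) [302.5 164.3]
(-7.5, 17, 60) [296.7 168.8]
(-7.5, -17, 60) [299.2 176.2]
[297 166  17  18 158] [305.0443038  175.11392405]
```

View pics/c12.png

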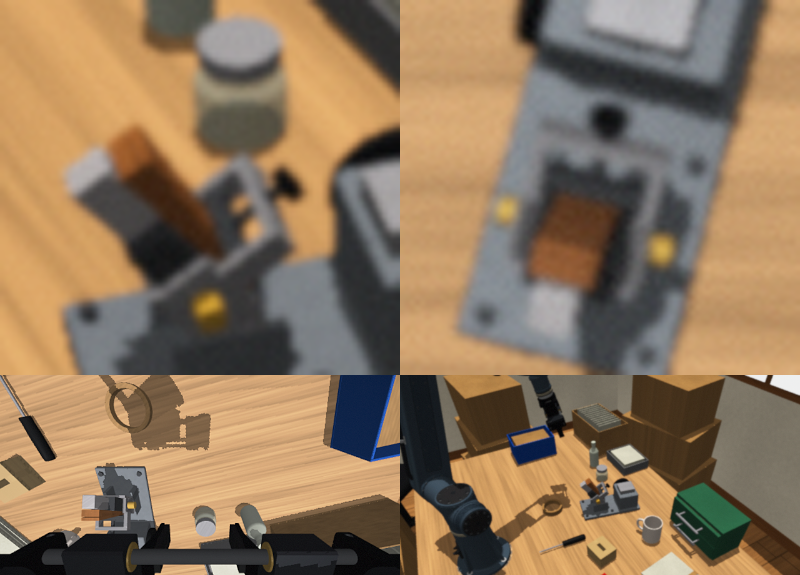

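The wedge stands jammed between the cassette and the keeper (crop: wedge (150,180), tab (90,170)). The bystanders haven't moved and the gripper is clear.

```bash
python3 -c "
from rig import bot
print(bot.hand_in())"
```

```text
the job is handed in; nothing more can be done
None
```

The cassette is home in the holder, the wedge is jammed against the keeper, and I handed the job in at about 27 s of the 69 s allowed. The hand-in reports no verdict, so I can't confirm the judging result.

- **Cassette:** My first grip could not reach the holder's slope, because the wrist hit its joint limit there. I set the cassette back down and regripped it with the tool pitched 25°. It then went down the slope onto the stop. A push of about 30 N along the slope gave almost no further movement, with the foot computed at about -1 mm.
- **Wedge:** It went in tip first with the flat face against the cassette, and jammed with its centre at holder z of about 66 mm (limit 95 mm). The push peaked at about 31 N or a little more, against the 20 N needed, and then I let go.
- **Last checks:** The final pictures show the wedge standing beside the cassette tab along the slope, close to where it was predicted. The gripper was clear of everything. The glue bottle, mug and jar looked undisturbed, though I did not measure them again.
- **Not confirmed:** I could not read the sprung balls directly; I inferred their click from the depth and the hard stop. I could not read the clamping force on the wedge after release either. The force during the cassette's slide also briefly had an unexpected sign, pointing down the slope, which I put down to ball friction.

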